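# Set the hole punch's click wheel, then stroke the lever

### The job

Get the hole punch ready for the red pattern: with a fingertip, lightly flick the edge of its star-shaped thumbwheel counter-clockwise (seen from above), click by click, until the red tooth rests at the yellow pointer, and do not go past it. Then press the punch's lever all the way down to its stop from above and let it rise again. Only touch: nothing is to be gripped, lifted or carried, the punch stays where it is, and everything else on the desk is left alone.

Things in the scene. Friction and masses are not known exactly. Their poses are not given: they have to be found in the camera images.
- punch: Dark green cast-iron hole punch, 3 kg, standing loose on the desk by its weight. Base plate 160 (x) x 290 (y) x 30 mm high. Origin: centre of its underside. Its z is up; the lever points along its -x; thumbwheel at its -y end (centre at 0, -85 mm), punch head at its +y end (x -20 to 80, y 35 to 125, up to 125 mm high), which carries the lever.
- index_wheel (a joint): Angle in rad of the flat star-shaped thumbwheel about its upright axis, counter-clockwise from above positive; 0 when the red tooth rests at the yellow pointer. It clicks: a spring draws it to the nearest multiple of 60 degrees (1.047 rad), crests half-way between; pushing a tooth over a crest takes 3 to 6 N at its end, then it snaps to the next rest. It starts 2, 3 or 4 clicks below 0 (rarely it hangs on a crest until touched). Stops at -4.7 and 1.6.
- wheel_centre (a point): Centre of the thumbwheel's upper face, on its axis, 60 mm above the desk. Grey hub of radius 27 mm with six radial teeth 8 mm wide reaching to radius 48 mm, 60 degrees apart, one red and five white; hub and teeth are 14 mm thick, their underside 16 mm above the punch's base plate. At rest, teeth point along the punch's -x (the pointer), +x and every 60 degrees, so the middle of a gap faces the punch's -y side.
- red_tooth (a point): Upper edge of the outer end of the red tooth, at radius 48 mm.
- pointer (a point): Inner end of the yellow pointer, a 22 x 7 x 8 mm bar on the base plate on the wheel's -x side (punch's frame), 55 mm from the wheel's axis, 38 mm above the desk, lower than the teeth.
- lever (a joint): Angle in rad of the punch's lever: 0 up at rest, 0.40 down at its stop. It springs back up by itself; pressing on the pad takes about 7 N at first and 12 N at the stop, which is hard.
- lever_pad (a point): Middle of the top of the black rubber pad near the lever's free end, 70 mm long (along the lever) x 36 mm wide; moves with the lever. The lever's pivot is 155 mm from it along the punch's +x and 57 mm below it when the lever is up, so the pad then leans 0.28 rad, free end up. The pad sinks about 65 mm on the way to the stop, where it leans 0.12 rad the other way.
- stapler: Bystander: beige and black plastic stapler, 140 x 36 x 57 mm, origin under its centre.
- tape: Bystander: steel tape dispenser, 150 x 60 x 95 mm, origin under its centre.
- pen_cup: Bystander: blue ceramic pen cup with pens, 80 mm across, 155 mm high with pens, origin under its centre.
- clip_a: Bystander: clear acrylic binder clip, 55 x 12 x 15 mm, lying flat, origin under its centre.
- clip_b: Bystander: second clear acrylic binder clip, the same size.
- mug: Bystander: white mug, 80 mm across, 90 mm high, origin under its centre.

How it is judged:
By the outcome, as a careful person would: the job done as asked, in the order asked, and still so for the second after the job is handed in, with the robot touching nothing.
It also fails if it takes over 72 s, if anything falls off the work surface, if the arm or the gripper's body presses on something with over 40 N, if the wrist force passes 120 N, or if a joint passes its speed limit or range.

### The arm

A 6-joint arm with a two-finger parallel gripper is mounted at the origin on the work surface. World frame = base frame: x ahead of the robot, y to its left, z up, the work surface at z = 0. Lengths are in mm, angles in rad, forces in N, time in s.
With the tool pointing down it reaches from about 300 to 850 mm from the base axis. Payload 5.4 kg.
Tool frame: the origin (TCP) lies on the centre line of the jaws, within the pads' length; the fingertips stand ctrl.tip_extent ahead of it and the grasp point (between the pads) is the TCP (ctrl.tip_extent is the distance from the TCP to the fingertips, in mm); z points along the fingers, y is the line along which they close (so a half turn about z gives the same grasp; the last joint's range is limited). The gripper opens to 85 mm and grips with 20 to 120 N. Pads are 22 mm wide; open, the fingers measure 114 mm over their backs; the gripper's body (76 mm by 85 mm) begins 54 mm behind the grasp point. The pads swing forward as they close: fully open they stand 13 mm farther back than shut.
Start: joints at [-1.529, 0.158, 1.597, -0, 1.386, -0.21], TCP at [143.237, -556.857, 224.499] pointing down, gripper open.
Joint ranges: [-2.91, 2.91], [-0.94, 2.29], [0.18, 2.7], [-1.29, 4.43], [0.17, 2.64], [-3, 3]. Speed limits (rad/s): [2.57, 2.57, 3.14, 3.14, 3.14, 3.14].

### API

Orientations are given as a unit quaternion [w, x, y, z].
In Python, from rig import ctrl gives the robot as it stands. The module is installed in compiled form; this text tells all that it offers.
- The arm moves only by the tool drive_tool, never from a script. Its argument "increments" is a list of rows, each a list of 3 entries, a list of its own where there are three numbers: the shift along the tool's x, y, z in m, then the turn, a rotation vector about the tool's x, y, z in rad, then the opening, from 0 (shut) to 1 (fully open). A call has 1 to 20 rows; each row shifts and turns the commanded pose from where the row before left it, along the tool's axes as they then stand; what a row does not reach is not made up. A row lasts 1/8 s, in which the tool goes at most 62.5 mm and 10.7 degrees, less where a joint would pass 70% of its speed; a pose out of reach is approached as far as the arm can. A call with a gripper value outside its range is refused whole. The fingers move at their own pace and stop on an object; "grip_force" is the grip in N (left out, the last holds). Time passes only in rows, so rows that do not move let the fingers close. It gives the time, the measured TCP pose, the force, the opening and the grip force at its end, in the units of the state.
- ctrl.get_state(): the state, without advancing time (a new reading comes with each control period).
- ctrl.grab_frame(name): name is "side" or "top" or "wrist"; returns (picture, depth): 420x560x3 uint8, red, green, blue; 420x560 float32, mm along the optical axis (not along the pixel's ray), 0 where there is no reading.
- ctrl.get_calibration(name): a dict with "fx", "fy", "cx", "cy" (pixels), "camera_from_world" (4x4, takes a point from world to camera coordinates); the wrist camera has in their place "mount" (4x4, takes a point from camera to tool coordinates, whose origin is the TCP and whose axes are the flange's). Camera axes: x right, y up, looking along -z (the intrinsics and any distortion apply to the point x, -y, -z); pixel columns grow to the right and rows downward; lengths in mm; the calibration is good to about 2 mm. A picture is of the moment at which its call begins: read the wrist's pose just before it. get_calibration takes no time and is no camera call.
- ctrl.hand_in(): hands the job in; it is judged then, once.
Trained networks look in the newest picture that a camera, given by its name, has taken for a name from the list of things; names that differ only in an ending like _2 or _b are one class to them, and where a whole thing is asked for, a point or a joint stands for the part that bears it (a point fixed in the world has none). Each returns a list of dicts, best first, with "conf" (0 to 1); they miss things now and then, are a little off and sometimes report something else, mostly with a low value. They report only what shows in the picture. A call takes as long as a camera call.
- ctrl.masks_of(camera, name): "region" (420x560 bool, what is visible of it) and "box" ([left, top, right, bottom] in pixels, round what is visible of it).
- ctrl.spot_point(camera, name): "at" ([column, row] in pixels: a listed point, or the origin of a listed thing).
The state is a dict: "time": time; "joints": joint angles; "qvel": joint speeds; "tau": joint torques, N m; "tool_pos": TCP position; "eef_rot": TCP orientation; "force": force on the tool from outside, world axes, zero at the start; "torque": the same for the moment, N m; "grip_width": opening from 0.0 (shut) to 1.0 (fully open); "gripper_force": force on a finger pad.
Only numpy, scipy, OpenCV 4.12 (cv2) and the standard library are available. Lean on these libraries where they do the work, as an engineer would, in place of code of your own. Each camera call takes 0.05 s, during which the arm holds its last target. There are 200 camera calls.

## Working session

There is one attempt and no reset: what is moved stays moved. The work goes in short steps, Python scripts to look and compute and a tool call to move; the robot and the scene stay as the last step left them, time stands still between calls to the robot, and variables do not carry over. Pictures are saved under pics/ and viewed, at most 10 in all, crops included, and the job is handed in when it is done.

Besides the shell and the picture viewer there is one more tool, called after "Emit:" as a command line: name --argument value ..., lists and objects as JSON in quotes. drive_tool: Moves the arm, as the interface text tells. Its arguments: {"type":"object","properties":{"increments":{"type":"array","items":{"type":"array"}},"grip_force":{"type":"number"}},"required":["increments"]}

```bash
mkdir -p pics; cat > h.py <<'E'
import numpy as np, cv2
from rig import ctrl
def px2w(cam,u,v,d=None,z=None):
    c=ctrl.get_calibration(cam); r=np.array([(u-c['cx'])/c['fx'],-(v-c['cy'])/c['fy'],-1.])
    T=np.linalg.inv(c['camera_from_world']); 
    R=T[:3,:3]@r; o=T[:3,3]
    if z is not None: d=(z-o[2])/R[2]
    return o+R*d
def save(img,n): cv2.imwrite('pics/'+n,img[:,:,::-1])
E
python3 - <<'E'
from h import *
s=ctrl.get_state(); print(s, ctrl.tip_extent)
for cam in ['top','side']:
    im,d=ctrl.grab_frame(cam); save(im,cam+'0.png'); np.save(cam+'d.npy',d)
    print(cam,{k:np.round(v,3).tolist() for k,v in ctrl.get_calibration(cam).items()})
    for n,z in [('wheel_centre',60),('red_tooth',60),('pointer',38),('lever_pad',None),('punch',0),('stapler',0),('tape',0),('pen_cup',0),('clip_a',0),('mug',0)]:
        for p in ctrl.spot_point(cam,n)[:2]:
            u,v=p['at']; dd=d[min(419,int(v)),min(559,int(u))]
            print(n,round(p['conf'],2),np.round(p['at'],1),'depth:',np.round(px2w(cam,u,v,d=dd)), 'z:',None if z is None else np.round(px2w(cam,u,v,z=z),1))
E
```

```text
{'time': 0.0, 'joints': array([-1.52910241e+00,  1.59045149e-01,  1.59826342e+00,  1.17225391e-05,
        1.38621721e+00, -2.10113203e-01]), 'qvel': array([ 1.17614970e-03, -4.37741787e-04,  2.73776915e-04,  1.49899888e-03,
        6.90191293e-05,  5.53390673e-04]), 'tau': array([-4.46784525e-04, -3.96006203e+01, -3.31429446e+01, -4.54007395e-04,
        8.33869970e-03,  6.30708115e-06]), 'tool_pos': array([ 143.21272762, -556.22946891,  223.50349757]), 'eef_rot': array([-9.62653915e-04,  9.92084283e-01,  1.25570063e-01,  8.70380538e-05]), 'force': array([ 0.63633216, -0.3137687 , -0.30056359]), 'torque': array([ 0.02119304, -0.02862191, -0.02391332]), 'gripper_force': 0.0, 'grip_width': 1.0016181886877769} 19.0
top {'fx': 512.362, 'fy': 512.362, 'cx': 277.831, 'cy': 211.12, 'camera_from_world': [[0.023, -1.0, 0.005, -38.36], [0.984, 0.024, 0.177, -556.138], [-0.177, 0.0, 0.984, -1390.494], [0.0, 0.0, 0.0, 1.0]]}
wheel_centre 0.87 [295.1 202.4] depth: [580. -73.  64.] z: [581.  -72.9  60. ]
red_tooth 0.67 [288.4 193.4] depth: [615. -54.  22.] z: [606.3 -53.7  60. ]
lever_pad 0.86 [2
[... 1188 characters left out ...]
h: [467.  77. 173.] z: None
punch 0.77 [308.2 245.9] depth: [566. -46.  57.] z: [585.2   8.5   0. ]
stapler 0.75 [219.1 175. ] depth: [422. 315.  13.] z: [423.6 332.9   0. ]
stapler 0.44 [395.8 381. ] depth: [ 632. -369.   20.] z: [ 640.2 -358.9    0. ]
tape 0.86 [398.5 382.5] depth: [ 636. -372.   19.] z: [ 643.7 -362.7    0. ]
pen_cup 0.75 [290.1 170.8] depth: [615. 285.  18.] z: [622.  308.5   0. ]
pen_cup 0.73 [293.7 268.9] depth: [522. -86.  37.] z: [532.7 -53.8   0. ]
clip_a 0.62 [257.  271.7] depth: [449. -54.  12.] z: [451.1 -43.2   0. ]
clip_a 0.31 [320.  256.3] depth: [579. -87.  63.] z: [602.  -30.1   0. ]
mug 0.55 [301.3 415. ] depth: [ 440. -421.   92.] z: [ 456.5 -378.7    0. ]
```

```bash
python3 - <<'E'
import cv2,numpy as np
t=cv2.imread('pics/top0.png');s=cv2.imread('pics/side0.png')
a=cv2.resize(t[150:290,205:345],(400,400),interpolation=cv2.INTER_CUBIC)
b=cv2.resize(s[140:300,230:390],(400,400),interpolation=cv2.INTER_CUBIC)
cv2.imwrite('pics/c1.png',np.vstack([np.hstack([a,b])]))
cv2.imwrite('pics/full.png',np.hstack([cv2.resize(t,(400,300)),cv2.resize(s,(400,300))]))
E
```

```text
(no output)
```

View pics/c1.png

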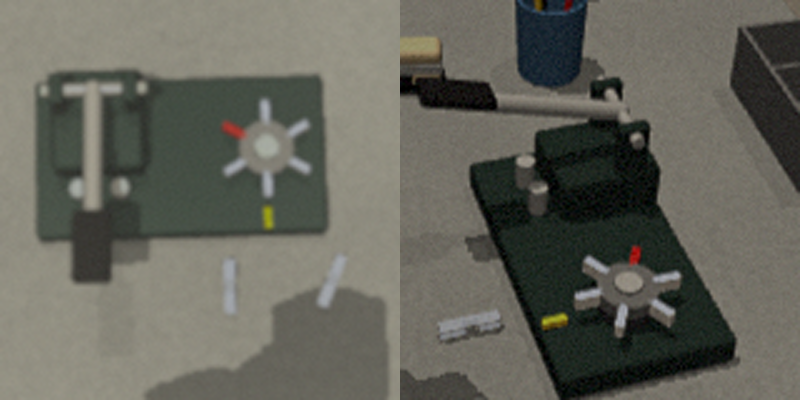

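View pics/full.png

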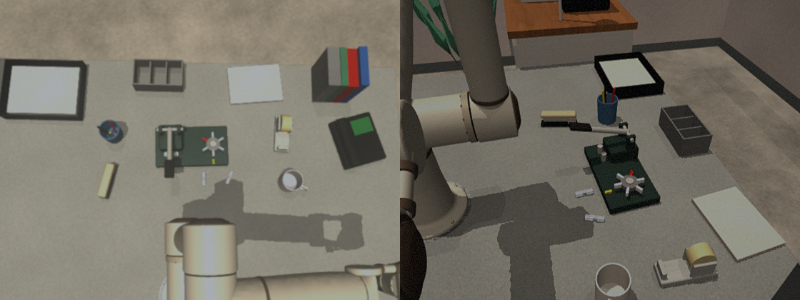

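The top view shows the punch nearly square to the world, and the red tooth is at upper left of the wheel (crop 232,130). That puts it at 60° from the punch's +x, so it needs 2 clicks. The -y side is free. Next I refine the punch pose from the depth data.

```bash
cat >> h.py <<'E'
def cloud(cam,d):
    c=ctrl.get_calibration(cam); v,u=np.nonzero(d>0); z=d[v,u]
    P=np.stack([(u-c['cx'])/c['fx']*z,-(v-c['cy'])/c['fy']*z,-z,np.ones_like(z)])
    return (np.linalg.inv(c['camera_from_world'])@P)[:3].T,u,v
E
python3 - <<'E'
from h import *
for cam in ['top','side']:
    d=np.load(cam+'d.npy'); P,u,v=cloud(cam,d)
    x,y,z=P.T
    b=(z>22)&(z<38)&(abs(x-575)<120)&(abs(y-8)<190)
    r=cv2.minAreaRect(P[b,:2].astype(np.float32)); print(cam,'base',r, np.median(z[b]))
    near=(abs(x-578)<55)&(abs(y+78)<55)
    w=near&(z>48)&(z<70); print('wheel',w.sum(),P[w].mean(0),cv2.minEnclosingCircle(P[w,:2].astype(np.float32)))
    im=cv2.imread(f'pics/{cam}0.png')[v,u].astype(int)
    near=(abs(x-578)<100)&(abs(y+78)<70)
    red=near&(im[:,2]>130)&(im[:,1]<70); yel=near&(im[:,2]>120)&(im[:,1]>120)&(im[:,0]<80)
    for n,m in(('red',red),('yel',yel)): print(n,m.sum(),np.median(P[m],axis=0), px2w(cam,u[m].mean(),v[m].mean(),z=60 if n=='red' else 38))
    m=(abs(x-470)<60)&(abs(y-75)<40)&(z>120); print('pad',m.sum(),P[m].min(0),P[m].max(0),np.median(P[m],axis=0))
E
```

```text
top base ((558.3978881835938, -3.008819580078125), (204.99777221679688, 303.8121032714844), 2.259197473526001) 29.05781118353991
wheel 437 [583.15667364 -79.52656356  59.51324035] ((583.471435546875, -79.79793548583984), 47.85723114013672)
red 18 [602.52169718 -47.10692823  57.25040192] [602.03797239 -47.47114835  60.        ]
yel 18 [519.08034778 -83.23104333  36.55469489] [518.70941343 -83.47716592  38.        ]
pad 427 [434.04364528  60.48790042 144.5965988 ] [529.70316197  97.4112706  183.8569766 ] [473.66021748  79.10905155 169.75931659]
side base ((578.8353881835938, 5.0394439697265625), (160.12704467773438, 292.10137939453125), 3.0365724563598633) 30.07076313988648
wheel 727 [582.23324027 -82.57991254  58.80169192] ((584.0494384765625, -79.51502990722656), 49.02017593383789)
red 21 [601.01474728 -43.66188124  59.92446152] [601.02855507 -44.15846554  60.        ]
yel 20 [518.47818212 -82.04672585  38.68827262] [518.32970635 -81.61710638  38.        ]
pad 475 [434.34115633  59.45945217 138.94234061] [529.48885388  99.0072728  182.88521467] [474.74179698  75.53839331 168.89525281]
```

Emit:
drive_tool --increments '[[[0,0,0],[0,0,0.1],1],[[0,0,0],[0,0,0.1],1],[[0.035,-0.03,0.005],[0,0,0],1],[[0.035,-0.03,0.005],[0,0,0],1],[[0.035,-0.03,0.005],[0,0,0],1],[[0.035,-0.03,0.005],[0,0,0],1],[[0.035,-0.03,0.005],[0,0,0],1],[[0.035,-0.03,0.005],[0,0,0],1],[[0.035,-0.03,0.005],[0,0,0],1],[[0.035,-0.03,0.005],[0,0,0],1],[[0.035,-0.03,0.005],[0,0,0],1],[[0.035,-0.03,0.005],[0,0,0],1],[[0.035,-0.03,0.005],[0,0,0],1],[[0.034,-0.03,0.005],[0,0,0],1],[[0,0,0],[0,0,0],1]]'

```text
time: 2.98
tool_pos: [544.3, -173.3, 164.0]
eef_rot: [-0.0, 1.0, 0.028, -0.0]
force: [-1.3, -1.2, -0.3]
grip_width: 0.999
gripper_force: 0.0
```

```bash
python3 - <<'E'
from h import *
print(ctrl.tip_extent)
im,d=ctrl.grab_frame('side'); wi,wd=ctrl.grab_frame('wrist')
P,u,v=cloud('side',d); m=(abs(P[:,0]-544)<60)&(abs(P[:,1]+173)<90)&(P[:,2]>105)&(P[:,2]<200)
Q=P[m]; ey=np.array([-.053,.9986]); ex=np.array([.9986,.053])
o=np.array([544.3,-173.3])
for z0 in range(125,200,8):
    k=(Q[:,2]>=z0)&(Q[:,2]<z0+8); 
    if k.sum(): a=(Q[k,:2]-o)@ex; b=(Q[k,:2]-o)@ey; f=b>0; print(z0,k.sum(),'R', [np.round([a[g].min(),a[g].max(),b[g].min(),b[g].max()]) for g in (f,~f) if g.any()])
a=cv2.resize(im[190:350,230:390],(400,400)); b=cv2.resize(wi,(400,300)); b=np.vstack([b,np.zeros((100,400,3),np.uint8)])
save(np.hstack([a,b]),'h1.png')
E
```

```text
19.0
181 24 R [array([-10.,   8.,  41.,  46.]), array([-10.,   6., -51., -48.])]
189 68 R [array([-12.,  10.,  41.,  45.]), array([-12.,   6., -57., -45.])]
197 29 R [array([-12.,   7.,  41.,  46.]), array([-11.,   6., -57., -42.])]
```

View pics/h1.png

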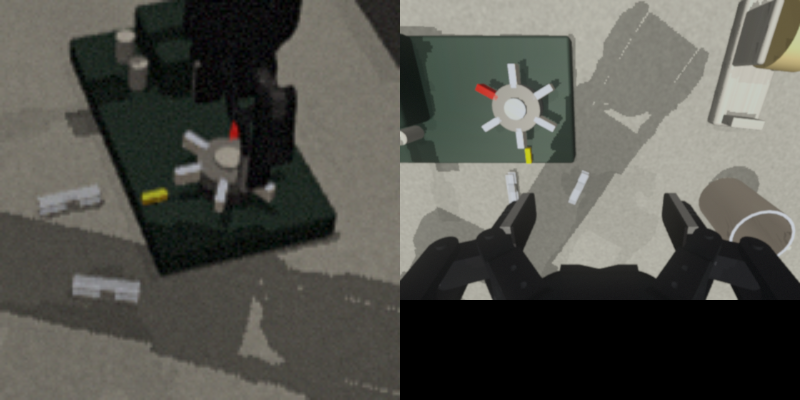

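```bash
python3 - <<'E'
from h import *
im,d=ctrl.grab_frame('side'); c=ctrl.get_calibration('side'); R=ctrl.get_state()
print(R['tool_pos'])
ey=np.array([-.055,.9985,0])
for s in (-57,-43,43,57):
  for dz in (-19,-6,0,20):
    p=c['camera_from_world']@np.r_[R['tool_pos']+s*ey+[0,0,dz],1]; u=c['fx']*p[0]/-p[2]+c['cx']; v=-c['fy']*p[1]/-p[2]+c['cy']
    print(s,dz,round(u),round(v),'pred depth',round(-p[2]),'meas',d[int(round(v)),int(round(u))],im[int(round(v)),int(round(u))])
np.set_printoptions(linewidth=250)
print(d[225:275:3,322:352:3].round())
E
```

```text
[ 542.72171729 -176.10668639  164.5388093 ]
-57 -19 331 285 pred depth 840 meas 997.9949 [ 7 15 11]
-57 -6 332 280 pred depth 832 meas 999.34247 [24 34 27]
-57 0 332 278 pred depth 828 meas 1003.53876 [26 42 30]
-57 20 333 270 pred depth 815 meas 1025.9781 [14 21 15]
-43 -19 328 279 pred depth 850 meas 1002.44104 [38 43 38]
-43 -6 329 275 pred depth 842 meas 1012.387 [29 40 32]
-43 0 329 272 pred depth 838 meas 1016.1481 [25 31 23]
-43 20 330 264 pred depth 825 meas 804.9442 [15 16 24]
43 -19 311 247 pred depth 913 meas 1031.3872 [164 166 175]
43 -6 312 242 pred depth 904 meas 1085.2513 [25 35 31]
43 0 312 240 pred depth 900 meas 1091.907 [35 48 40]
43 20 313 232 pred depth 887 meas 1110.4957 [26 43 32]
57 -19 309 242 pred depth 923 meas 1087.2406 [20 34 26]
57 -6 309 237 pred depth 914 meas 1101.1461 [26 33 23]
57 0 309 235 pred depth 910 meas 1105.1736 [35 46 34]
57 20 310 227 pred depth 897 meas 877.00397 [7 8 6]
[[ 781.  776.  765.  766.  755.  749.  751. 1180.  743. 1176.]
 [ 781.  783.  777.  788.  742.  743.  742.  743.  741. 1168.]
 [ 780. 1117. 1117.  747.  739.  741.  742. 
[... 201 characters left out ...]
1138.]
 [1042.  790.  784.  762.  750.  754.  756.  756.  760. 1126.]
 [1034.  796.  781.  763.  754.  758.  759.  768.  762. 1122.]
 [1025. 1031.  784.  766.  757.  778.  774.  770.  766. 1112.]
 [1018.    0.  784.  769.  761.  767.  769.  771.  769. 1062.]
 [1013.  807.  799.  768.  764.  766.  767.  771.  772. 1062.]
 [1007.  806.  804.  793.  769.  799. 1050. 1053. 1052. 1053.]
 [1001.  809.  808.  800.  801.  802. 1046. 1044. 1044. 1045.]
 [ 998.  811.  812.  804.  809.  994. 1038. 1034. 1036. 1035.]
 [1005. 1007.  820. 1030. 1002.  995. 1030. 1030. 1031. 1032.]
 [1015. 1020. 1024. 1021. 1023. 1000. 1024. 1020. 1022. 1024.]
 [1017. 1015. 1019. 1019. 1018. 1016. 1018. 1015. 1017. 1016.]]
```

```bash
cat >> h.py <<'E'
def tips():
    s=ctrl.get_state(); im,d=ctrl.grab_frame('side'); P,u,v=cloud('side',d); o=s['tool_pos']
    w,x,y,z=s['eef_rot']; yaw=2*np.arctan2(y,x); ex=np.array([np.cos(yaw),np.sin(yaw)]); ey=np.array([-ex[1],ex[0]])
    a=(P[:,:2]-o[:2])@ex; b=(P[:,:2]-o[:2])@ey; z=P[:,2]-o[2]
    dark=im[v,u].max(1)<60
    m=(abs(a)<20)&(abs(b)<75)&(z>-25)&(z<45)&dark&(P[:,2]>68)
    print('tcp',o.round(1),'yaw',round(yaw,4))
    for n,k in(('+y',m&(b>0)),('-y',m&(b<0))):
        if k.sum()>3:
            zz=np.sort(z[k]); print(n,k.sum(),'lowest rel z',zz[:5].round(1)); q=k&(z<zz[2]+12)
            print('  a',np.percentile(a[q],[0,5,95,100]).round(1),'b',np.percentile(b[q],[0,5,95,100]).round(1))
    return im
E
python3 -c "
from h import *
tips()"
```

```text
tcp [ 542.7 -176.1  164.5] yaw 0.0516
+y 116 lowest rel z [19.6 20.8 21.4 22.1 22.1]
  a [-11.9 -11.1  10.   10.3] b [40.3 41.3 45.8 50.5]
-y 79 lowest rel z [21.7 22.1 22.6 24.3 26.6]
  a [-12.  -11.8   5.   10.2] b [-57.2 -56.4 -44.1 -42.7]
```

Emit:
drive_tool --increments '[[[0,0,0],[0,0,0],0],[[0,0,0],[0,0,0],0],[[0,0,0],[0,0,0],0],[[0,0,0],[0,0,0],0],[[0,0,0],[0,0,0],0],[[0,0,0],[0,0,0],0],[[0,0,0],[0,0,0],0],[[0,0,0],[0,0,0],0]]'

```text
time: 4.18
tool_pos: [543.0, -175.6, 164.5]
eef_rot: [-0.0, 1.0, 0.026, -0.0]
force: [0.1, -1.0, -0.2]
grip_width: 0.001
gripper_force: 0.0
```

```bash
python3 -c "
from h import *
im=tips();print(ctrl.tip_extent, ctrl.get_state()['grip_width']); wi,_=ctrl.grab_frame('wrist')
a=cv2.resize(im[190:350,230:390],(400,400)); b=cv2.resize(wi,(400,300)); b=np.vstack([b,np.zeros((100,400,3),np.uint8)])
save(np.hstack([a,b]),'h2.png')
"
```

```text
tcp [ 543.  -175.6  164.5] yaw 0.0519
+y 19 lowest rel z [10.9 17.8 21.2 21.8 22.4]
  a [-11.8 -11.7 -10.9 -10.8] b [0.3 0.3 7.1 7.2]
-y 91 lowest rel z [12.2 15.3 15.8 16.5 16.6]
  a [-12.2 -11.4   5.9  10. ] b [-15.1 -14.7  -4.   -0.2]
19.0 0.0014568244609446137
```

View pics/h2.png

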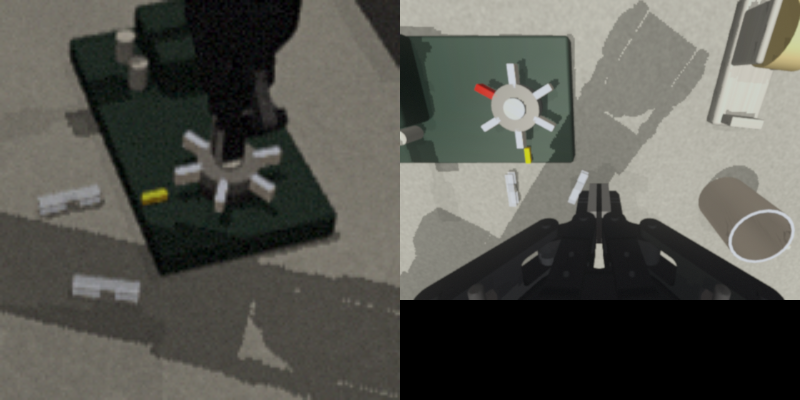

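```bash
python3 - <<'E'
from h import *
c=ctrl.get_calibration('wrist'); M=c['mount']; print(np.round(M,3),c['fx'],c['cx'],c['cy'])
s=ctrl.get_state(); im,d=ctrl.grab_frame('wrist')
v,u=np.nonzero(d>0); z=d[v,u]
P=(M@np.stack([(u-c['cx'])/c['fx']*z,-(v-c['cy'])/c['fy']*z,-z,np.ones_like(z)]))[:3].T
m=(z<250)&(abs(P[:,1])<20); print(m.sum(),'tool z max',np.sort(P[m,2])[-8:].round(1))
q=m&(P[:,2]>np.sort(P[m,2])[-8]-12); print(P[q].min(0),P[q].max(0))
# scene in the world through the wrist cam: base plate height
R=cv2.Rodrigues(np.zeros(3))[0]
from scipy.spatial.transform import Rotation as Ro
w,x,y,zz=s['eef_rot']; W=Ro.from_quat([x,y,zz,w]).apply(P)+s['tool_pos']
g=(z>250); b=g&(abs(W[:,0]-583)<80)&(abs(W[:,1]+80)<60); print('world z pct',np.percentile(W[b,2],[5,50,95]).round(1))
wh=b&(W[:,2]>np.percentile(W[b,2],50)+20); print(wh.sum(),W[wh].mean(0),cv2.minEnclosingCircle(W[wh,:2].astype(np.float32)))
for n in('wheel_centre','pointer','red_tooth'):
  for p in ctrl.spot_point('wrist',n)[:1]:
    uu,vv=np.round(p['at']).astype(int); k=(u==uu)&(v==vv); print(n,p['conf'],p['at'],W[k])
E
```

```text
[[ 1.00000e-03  9.48000e-01  3.19000e-01  8.20940e+01]
 [ 1.00000e+00 -1.00000e-03 -1.00000e-03 -1.04400e+00]
 [-1.00000e-03  3.19000e-01 -9.48000e-01 -1.50493e+02]
 [ 0.00000e+00  0.00000e+00  0.00000e+00  1.00000e+00]] 309.511045002663 278.28798894433294 209.9911054840181
17389 tool z max [-11.  -11.  -10.9 -10.8 -10.5 -10.5 -10.2  -9.9]
[  6.36254852 -14.34141967 -23.03315261] [11.99266446 12.70735077 -9.88947591]
world z pct [27.4 31.  61. ]
2738 [572.0156732  -79.89299561  60.3174803 ] ((585.046875, -77.29363250732422), 48.00202941894531)
wheel_centre 0.8 [160.3, 151.1] [[585.7481959  -77.78279112  65.29697777]]
pointer 0.82 [180.1, 206.8] [[530.07277909 -82.97468655  38.43348372]]
red_tooth 0.77 [104.7, 122.1] [[605.66222604 -34.62421225  61.459745  ]]
```

Both cameras put the shut fingertips about 10 mm behind the TCP, not 19 mm ahead of it. I settle this with a gentle touch on free desk.

Emit:
drive_tool --increments '[[[0,0.03,0.02],[0,0,0],0],[[0,0.03,0.02],[0,0,0],0],[[0,0,0.03],[0,0,0],0],[[0,0,0.03],[0,0,0],0],[[0,0,0.02],[0,0,0],0],[[0,0,0.013],[0,0,0],0],[[0,0,0.005],[0,0,0],0],[[0,0,0.002],[0,0,0],0],[[0,0,0],[0,0,0],0]]'

```text
time: 5.6
tool_pos: [546.7, -235.9, 25.2]
eef_rot: [0.0, 1.0, 0.026, 0.001]
force: [-0.1, 0.7, 0.0]
grip_width: -0.006
gripper_force: 0.0
```

Emit:
drive_tool --increments '[[[0,0,0.001],[0,0,0],0],[[0,0,0.001],[0,0,0],0],[[0,0,0.001],[0,0,0],0],[[0,0,0],[0,0,0],0]]'

```text
time: 6.1
tool_pos: [546.0, -235.5, 21.4]
eef_rot: [-0.0, 1.0, 0.026, -0.0]
force: [0.2, -0.4, 0.3]
grip_width: -0.001
gripper_force: 0.0
```

Emit:
drive_tool --increments '[[[0,0,0.001],[0,0,0],0],[[0,0,0.001],[0,0,0],0],[[0,0,0],[0,0,0],0]]'

```text
time: 6.48
tool_pos: [546.0, -235.5, 19.4]
eef_rot: [-0.0, 1.0, 0.026, -0.0]
force: [0.3, 0.5, 0.7]
grip_width: -0.002
gripper_force: 0.0
```

Emit:
drive_tool --increments '[[[0,0,0.001],[0,0,0],0],[[0,0,0.001],[0,0,0],0],[[0,0,0],[0,0,0],0]]'

```text
time: 6.85
tool_pos: [546.1, -235.5, 17.4]
eef_rot: [-0.0, 1.0, 0.026, -0.0]
force: [-0.6, -0.6, -0.6]
grip_width: -0.002
gripper_force: 0.0
```

Emit:
drive_tool --increments '[[[0,0,0.001],[0,0,0],0],[[0,0,0.001],[0,0,0],0],[[0,0,0],[0,0,0],0]]'

```text
time: 7.22
tool_pos: [546.0, -235.5, 15.4]
eef_rot: [-0.0, 1.0, 0.026, -0.0]
force: [-0.1, 0.4, 0.4]
grip_width: -0.005
gripper_force: 0.0
```

```bash
python3 - <<'E'
from h import *
s=ctrl.get_state(); im,d=ctrl.grab_frame('side'); P,u,v=cloud('side',d); o=s['tool_pos']
m=(abs(P[:,0]-o[0])<11)&(abs(P[:,1]-o[1])<25)
# front column profile
for uu in range(332,346,3):
  k=m&(u==uu)&(P[:,2]<60); i=np.argsort(v[k]); print(uu,[(int(a),int(b),int(c)) for a,b,c in zip(v[k][i],P[k][i][:,1],P[k][i][:,2])][::1])
save(cv2.resize(im[230:350,270:430],(800,600)),'h3.png')
E
```

```text
332 [(329, -249, 35), (338, -246, 2), (339, -248, 1), (340, -247, -3), (341, -252, 1), (342, -253, 0), (343, -256, 0), (344, -258, 1)]
335 []
338 []
341 []
344 []
```

View pics/h3.png

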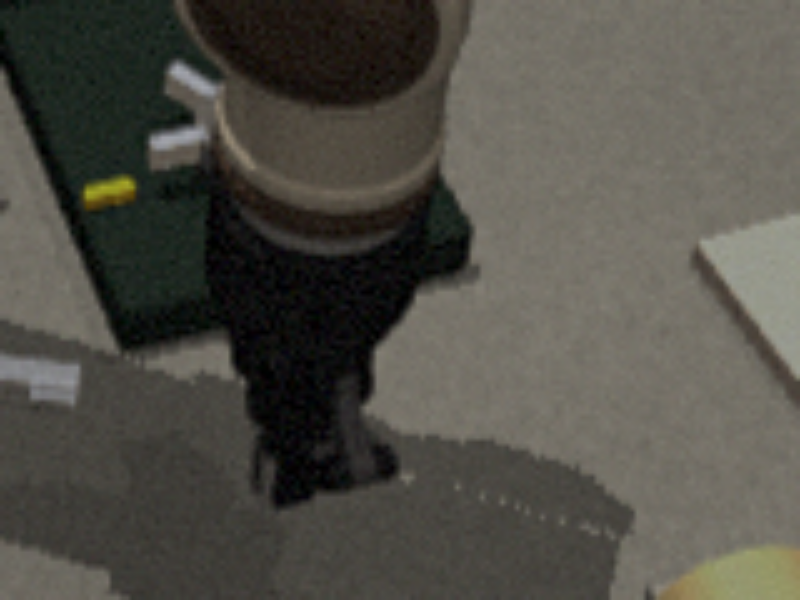

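```bash
python3 - <<'E'
from h import *
s=ctrl.get_state(); im,d=ctrl.grab_frame('side'); P,u,v=cloud('side',d); o=s['tool_pos']; print(o)
Q=P-o
for vv in range(296,334,3):
  print(vv,[(int(a),*map(int,q)) for a,q,p in zip(u,Q,P) if 0][:0] or [(int(a),*[int(t) for t in q]) for a,q,p,b in zip(u,Q,P,v) if b==vv and p[2]>8 and 316<a<352 and a%4==0])
E
```

```text
[ 546.08688931 -235.49735781   15.39780347]
296 [(320, -29, -24, 140), (324, -24, -28, 143), (328, -18, -30, 145), (332, -12, -33, 147), (336, -6, -38, 150), (340, 0, -37, 148), (344, 8, -35, 143)]
299 [(320, -17, 3, 95), (324, -17, -13, 116), (328, -18, -32, 139), (332, -12, -35, 141), (336, -5, -36, 140), (340, 1, -37, 140), (344, 9, -36, 136)]
302 [(320, -17, 2, 88), (324, -18, -17, 113), (332, -9, -30, 126), (340, 2, -37, 131), (344, 11, -33, 124)]
305 [(320, -15, 4, 77), (324, -17, -18, 105), (328, -11, -20, 105), (332, -10, -34, 123), (336, -5, -39, 127), (340, 4, -35, 120), (344, 11, -36, 119)]
308 [(320, -13, 7, 63), (324, -17, -19, 98), (328, -10, -19, 96), (332, -9, -33, 113), (336, -5, -40, 121), (340, 3, -39, 116), (344, 10, -40, 116)]
311 [(320, -13, 6, 56), (324, -16, -17, 87), (328, -10, -21, 89), (332, -8, -35, 107), (336, -4, -42, 115), (340, 3, -41, 111)]
314 [(320, -12, 7, 45), (324, -14, -16, 76), (328, -7, -16, 74), (332, 1, -15, 70), (336, -3, -40, 103), (340, 1, -45, 109)]
317 [(324, -12, -12, 61), (328, -3, -10, 57), (332, 2, -15, 60), (336, -2, -41, 97), (340, 0, -49, 106), (344, 11, -44, 95)]
320 [(320, -11, 6, 27), (324, -11, -12, 53), (328, -5, -17, 57), (332, -9, -42, 91), (336, -4, -46, 95), (340, 0, -52, 101), (344, 6, -53, 101), (348, 13, -55, 102)]
323 [(320, -11, 3, 22), (324, -8, -8, 37), (328, -10, -29, 66), (332, -10, -45, 87), (336, -8, -56, 101), (340, -1, -57, 100), (344, 5, -58, 99), (348, 12, -59, 98)]
326 [(320, -12, 1, 15), (324, -7, -6, 24), (328, -11, -32, 61), (332, -10, -46, 79), (336, -9, -59, 96), (340, -1, -59, 94), (344, 5, -60, 93)]
329 [(324, -6, -6, 15), (328, 0, -11, 19), (332, 7, -11, 17)]
332 []
```

Touch and depth agree: the shut tips sit about 10 mm above the TCP point, with a section of about 22 × 28 mm. I use them shut, moving in the gap on the wheel's -y side.

Emit:
drive_tool --increments '[[[0,0,-0.03],[0,0,0],0],[[0,0,-0.03],[0,0,0],0],[[0,0,-0.025],[0,0,0],0],[[0,-0.035,0],[0,0,0],0],[[0,-0.035,0],[0,0,0],0],[[-0.001,-0.0335,0],[0,0,0],0],[[0,0,0.02],[0,0,0],0],[[0,0,0],[0,0,0],0],[[0,0,0],[0,0,0],0]]'

```text
time: 8.45
tool_pos: [540.1, -132.7, 81.1]
eef_rot: [0.0, 1.0, 0.026, 0.0]
force: [-0.2, -0.1, 0.7]
grip_width: -0.003
gripper_force: 0.0
```

```bash
python3 - <<'E'
from h import *
print(ctrl.get_state()['tool_pos'])
im,d=ctrl.grab_frame('side'); wi,_=ctrl.grab_frame('wrist')
a=cv2.resize(im[200:320,250:370],(400,400)); b=cv2.resize(wi[60:340,60:340],(400,400)); save(np.hstack([a,b]),'h4.png')
E
```

```text
[ 540.11540044 -132.71128897   81.07414188]
```

View pics/h4.png

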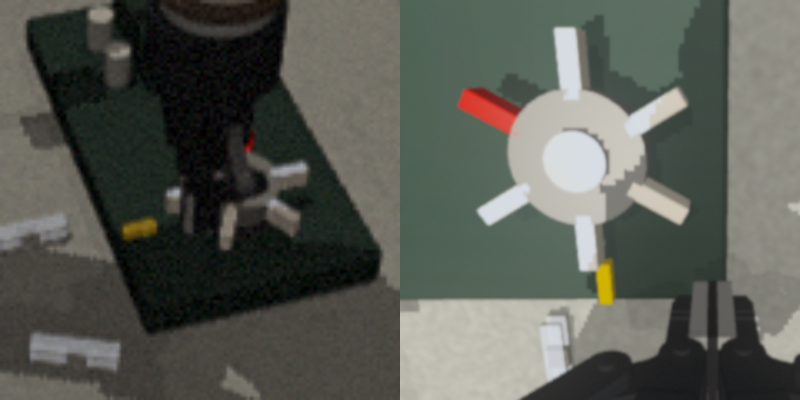

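The wheel is unchanged and the fingertip stands beside the lower gap, in front of the tooth on the pointer's -y side. Going down.

Emit:
drive_tool --increments '[[[0,0,0.02],[0,0,0],0],[[0,0,0.015],[0,0,0],0],[[0,0,0.012],[0,0,0],0],[[0,0,0],[0,0,0],0]]'

```text
time: 9.05
tool_pos: [539.0, -131.9, 32.4]
eef_rot: [-0.001, 1.0, 0.026, -0.001]
force: [0.5, 0.1, -0.3]
grip_width: 0.006
gripper_force: 0.0
```

Emit:
drive_tool --increments '[[[0.004,0,0],[0,0,0],0],[[0.004,0,0],[0,0,0],0],[[0.004,0,0],[0,0,0],0],[[0.004,0,0],[0,0,0],0],[[0,0,0],[0,0,0],0]]'

```text
time: 9.68
tool_pos: [555.1, -132.0, 33.4]
eef_rot: [0.0, 1.0, 0.026, -0.001]
force: [-4.0, -3.0, 1.9]
grip_width: 0.003
gripper_force: 2.2
```

Emit:
drive_tool --increments '[[[0.004,0,0],[0,0,0],0],[[0.004,0,0],[0,0,0],0],[[0.004,0,0],[0,0,0],0],[[0,0,0],[0,0,0],0]]'

```text
time: 10.18
tool_pos: [567.5, -132.2, 33.2]
eef_rot: [0.001, 1.0, 0.026, -0.001]
force: [-2.4, -5.2, -2.0]
grip_width: -0.003
gripper_force: 3.4
```

Emit:
drive_tool --increments '[[[0.004,0,0],[0,0,0],0],[[0.004,0,0],[0,0,0],0],[[0,0,0],[0,0,0],0]]'

```text
time: 10.55
tool_pos: [576.2, -132.7, 33.4]
eef_rot: [0.002, 1.0, 0.026, 0.0]
force: [0.1, -7.9, -4.1]
grip_width: -0.001
gripper_force: 5.0
```

```bash
python3 - <<'E'
from h import *
im,d=ctrl.grab_frame('side'); wi,_=ctrl.grab_frame('wrist'); ti,_=ctrl.grab_frame('top')
a=cv2.resize(im[200:320,250:370],(400,400)); b=cv2.resize(wi[60:340,60:340],(400,400)); save(np.hstack([a,b]),'h5.png')
E
```

```text
(no output)
```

View pics/h5.png

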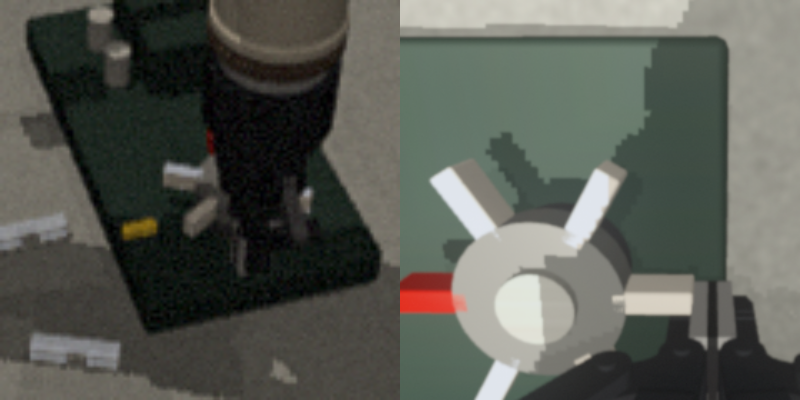

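The wheel hangs on the crest: the red tooth is at +y and the -y tooth's end rides on the finger's inner face, so I reached in too shallowly. I back off and come in about 8 mm deeper.

Emit:
drive_tool --increments '[[[0,0.012,0],[0,0,0],0],[[-0.018,0,0],[0,0,0],0],[[-0.018,0,0],[0,0,0],0],[[-0.004,0,0],[0,0,0],0],[[0,0,0],[0,0,0],0]]'

```text
time: 11.32
tool_pos: [536.9, -144.7, 33.8]
eef_rot: [0.0, 1.0, 0.026, 0.0]
force: [0.7, -0.2, 0.4]
grip_width: 0.005
gripper_force: 0.0
```

```bash
cat >> h.py <<'E'
from scipy.spatial.transform import Rotation as Ro
def wheel():
    """wheel angle from red pixels (wrist and side), deg of red tooth in punch frame, target 180"""
    s=ctrl.get_state(); c=ctrl.get_calibration('wrist'); w,x,y,z=s['eef_rot']
    im,_=ctrl.grab_frame('wrist'); T=np.eye(4); T[:3,:3]=Ro.from_quat([x,y,z,w]).as_matrix(); T[:3,3]=s['tool_pos']; T=T@c['mount']
    sd,_=ctrl.grab_frame('side'); cs=ctrl.get_calibration('side')
    tp,_=ctrl.grab_frame('top'); ct=ctrl.get_calibration('top')
    for n,I,cc,TT in(('wrist',im,c,T),('side',sd,cs,np.linalg.inv(cs['camera_from_world'])),('top',tp,ct,np.linalg.inv(ct['camera_from_world']))):
        I=I.astype(int); v,u=np.nonzero((I[:,:,0]>80)&(I[:,:,0]>2.5*I[:,:,1])&(I[:,:,0]>2.5*I[:,:,2]))
        r=np.stack([(u-cc['cx'])/cc['fx'],-(v-cc['cy'])/cc['fy'],-np.ones(len(u))],1)@TT[:3,:3].T
        p=TT[:3,3]+r*((57-TT[2,3])/r[:,2:])
        q=p[:,:2]-[583.5,-79.8]; k=np.hypot(*q.T)<62; 
        if k.sum()<5: print(n,'no red',k.sum()); continue
        m=np.median(q[k],0); print(n,k.sum(),'red',m.round(1),'angle',np.round(np.degrees(np.arctan2(m[1],m[0]))-3,1))
    return im,sd,tp
E
python3 -c "
from h import *
print(ctrl.get_state()['tool_pos']); wheel()"
```

```text
[ 536.9349532  -144.65502518   33.7926505 ]
wrist 1204 red [-0.7 42. ] angle 87.9
side no red 0
top 12 red [-0.  36.6] angle 87.1
```

Emit:
drive_tool --increments '[[[0,-0.01,0],[0,0,0],0],[[0,-0.01,0],[0,0,0],0],[[0.015,0,0],[0,0,0],0],[[0.012,0,0],[0,0,0],0],[[0.004,0,0],[0,0,0],0],[[0.004,0,0],[0,0,0],0],[[0.004,0,0],[0,0,0],0],[[0,0,0],[0,0,0],0]]'

```text
time: 12.48
tool_pos: [574.4, -122.5, 33.5]
eef_rot: [0.0, 1.0, 0.026, 0.0]
force: [0.7, -0.1, -0.7]
grip_width: 0.003
gripper_force: 0.0
```

```bash
python3 -c "
from h import *
print(ctrl.get_state()['tool_pos']); wheel()"
```

```text
[ 574.44041531 -122.548944     33.5062628 ]
wrist 845 red [-13.9  39.8] angle 106.3
side 33 red [-15.1  38.9] angle 108.2
top no red 0
```

Emit:
drive_tool --increments '[[[0.004,0,0],[0,0,0],0],[[0.004,0,0],[0,0,0],0],[[0.003,0,0],[0,0,0],0],[[0,0,0],[0,0,0],0]]'

```text
time: 13.12
tool_pos: [585.2, -121.5, 33.3]
eef_rot: [-0.0, 1.0, 0.026, -0.0]
force: [0.2, 0.9, 0.1]
grip_width: -0.002
gripper_force: 0.0
```

```bash
python3 -c "
from h import *
print(ctrl.get_state()['tool_pos']); wheel()"
```

```text
[ 585.20490722 -121.50586612   33.28936612]
wrist 730 red [-20.8  36.6] angle 116.6
side 39 red [-19.7  34.9] angle 116.4
top no red 0
```

First click done: red is at about 117–120° and there is no force. I lift straight out, go back and lower for the second click.

Emit:
drive_tool --increments '[[[0,0,-0.02],[0,0,0],0],[[0,0,-0.02],[0,0,0],0],[[-0.016,0,0],[0,0,0],0],[[-0.016,0,0],[0,0,0],0],[[-0.016,0,0],[0,0,0],0],[[0,0,0],[0,0,0],0]]'

```text
time: 14.02
tool_pos: [537.5, -124.7, 75.1]
eef_rot: [0.0, 1.0, 0.026, 0.001]
force: [1.0, -0.2, -0.6]
grip_width: 0.004
gripper_force: 0.0
```

```bash
python3 -c "
from h import *
print(ctrl.get_state()['tool_pos']); wheel()"
```

```text
[ 537.51177266 -124.67703714   75.07062692]
wrist 466 red [-20.6  36.2] angle 116.7
side no red 0
top no red 0
```

Emit:
drive_tool --increments '[[[0,0,0.02],[0,0,0],0],[[0,0,0.015],[0,0,0],0],[[0,0,0.006],[0,0,0],0],[[0.006,0,0],[0,0,0],0],[[0.004,0,0],[0,0,0],0],[[0.004,0,0],[0,0,0],0],[[0.004,0,0],[0,0,0],0],[[0.004,0,0],[0,0,0],0],[[0,0,0],[0,0,0],0]]'

```text
time: 15.3
tool_pos: [559.1, -123.8, 32.5]
eef_rot: [0.0, 1.0, 0.026, -0.001]
force: [-4.0, -4.5, -1.3]
grip_width: 0.006
gripper_force: 2.5
```

```bash
python3 -c "
from h import *
print(ctrl.get_state()['tool_pos']); wheel()"
```

```text
[ 559.09508213 -123.82350968   32.45574468]
wrist 666 red [-28.4  30.7] angle 129.8
side 24 red [-30.   31.3] angle 130.8
top no red 0
```

Emit:
drive_tool --increments '[[[0.004,0,0],[0,0,0],0],[[0.004,0,0],[0,0,0],0],[[0.004,0,0],[0,0,0],0],[[0.003,0,0],[0,0,0],0],[[0,0,0],[0,0,0],0]]'

```text
time: 16.08
tool_pos: [575.3, -122.4, 32.8]
eef_rot: [0.0, 1.0, 0.026, 0.001]
force: [2.9, -1.3, -1.0]
grip_width: -0.001
gripper_force: 1.3
```

```bash
python3 -c "
from h import *
print(ctrl.get_state()['tool_pos']); wheel()"
```

```text
[ 575.28115001 -122.41608236   32.78351789]
wrist 29 red [-26.4   7.7] angle 160.7
side 41 red [-34.6   5. ] angle 168.8
top no red 0
```

Past the crest, with the next tooth resting on the finger's rear side. I move on to the middle of the gap, then lift out and check.

Emit:
drive_tool --increments '[[[0.004,0,0],[0,0,0],0],[[0.004,0,0],[0,0,0],0],[[0.003,0,0],[0,0,0],0],[[0,0,0],[0,0,0],0],[[0,0,-0.02],[0,0,0],0],[[0,0,-0.03],[0,0,0],0],[[0,0,-0.05],[0,0,0],0],[[0,0.04,-0.05],[0,0,0],0],[[0,0.04,-0.03],[0,0,0],0],[[0,0,0],[0,0,0],0]]'

```text
time: 17.48
tool_pos: [591.0, -204.3, 216.7]
eef_rot: [0.002, 1.0, 0.024, 0.004]
force: [-0.2, 1.0, -0.1]
grip_width: 0.001
gripper_force: 0.0
```

```bash
python3 -c "
from h import *
print(ctrl.get_state()['tool_pos']); wi,sd,tp=wheel()
a=cv2.resize(sd[180:320,230:370],(400,400)); b=cv2.resize(tp[150:290,205:345],(400,400)); save(np.hstack([a,b]),'h6.png')"
```

```text
[ 591.03643545 -204.31554414  216.70771683]
wrist 138 red [-36.7   1.6] angle 174.5
side 60 red [-36.5   0.1] angle 176.8
top 12 red [-36.1  -3.3] angle -177.8
```

View pics/h6.png

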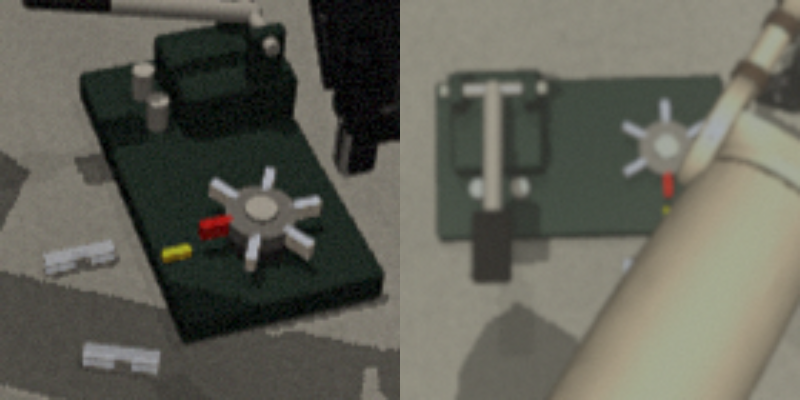

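The red tooth rests at the pointer: side crop (215,227) against the yellow bar at (178,253), 177–182° in all views. The punch is unmoved. Now to the lever pad.

Emit:
drive_tool --increments '[[[-0.0135,-0.036,0],[0,0,0],0],[[-0.0135,-0.036,0],[0,0,0],0],[[-0.0135,-0.036,0],[0,0,0],0],[[-0.0135,-0.036,0],[0,0,0],0],[[-0.0135,-0.036,0],[0,0,0],0],[[-0.0135,-0.036,0],[0,0,0],0],[[-0.0135,-0.036,0],[0,0,0],0],[[-0.0135,-0.035,0],[0,0,0],0],[[0,0,0],[0,0,0],0],[[0,0,0],[0,0,0],0]]'

```text
time: 18.88
tool_pos: [466.1, 80.5, 210.6]
eef_rot: [0.0, 1.0, 0.027, -0.001]
force: [-0.7, 0.5, 0.4]
grip_width: 0.004
gripper_force: 0.0
```

```bash
python3 -c "
from h import *
s=ctrl.get_state(); print(s['tool_pos'],s['eef_rot'])
im,d=ctrl.grab_frame('side'); P,u,v=cloud('side',d); p=im[v,u].max(1)
for q in ctrl.spot_point('side','lever_pad')[:1]: a=np.round(q['at']).astype(int); print(q, px2w('side',*a,d=d[a[1],a[0]]))
save(cv2.resize(im[120:260,200:340],(600,600)),'h7.png')"
```

```text
[466.06293996  80.49104837 210.5674245 ] [ 6.47524150e-05  9.99648329e-01  2.65090431e-02 -6.96863106e-04]
{'at': [248.8, 175.2], 'conf': 0.58} [462.31764598  81.37353046 174.35478382]
```

View pics/h7.png

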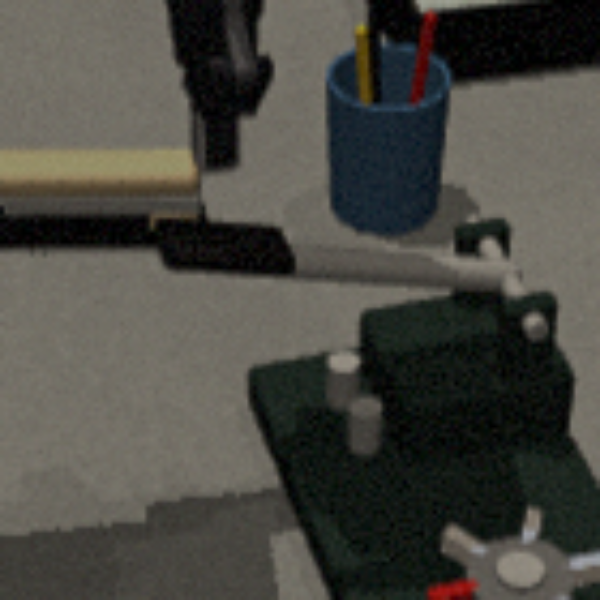

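The fingertip (215,165) stands above the middle of the pad (160–295, 225–270). Pressing down.

Emit:
drive_tool --increments '[[[0.002,0.003,0.015],[0,0,0],0],[[0,0,0.015],[0,0,0],0],[[0,0,0.01],[0,0,0],0],[[0,0,0.005],[0,0,0],0],[[0,0,0.005],[0,0,0],0],[[0,0,0.005],[0,0,0],0],[[0,0,0],[0,0,0],0]]'

```text
time: 19.85
tool_pos: [469.3, 77.2, 157.1]
eef_rot: [0.0, 1.0, 0.026, 0.0]
force: [-2.6, -1.0, 6.8]
grip_width: -0.0
gripper_force: 3.3
```

Emit:
drive_tool --increments '[[[-0.001,0,0.005],[0,0,0],0],[[-0.001,0,0.005],[0,0,0],0],[[-0.001,0,0.005],[0,0,0],0],[[-0.001,0,0.005],[0,0,0],0],[[0,0,0],[0,0,0],0]]'

```text
time: 20.48
tool_pos: [465.1, 77.0, 137.1]
eef_rot: [0.0, 1.0, 0.026, 0.0]
force: [-2.8, -0.6, 8.4]
grip_width: 0.001
gripper_force: 4.0
```

Emit:
drive_tool --increments '[[[-0.001,0,0.005],[0,0,0],0],[[-0.001,0,0.005],[0,0,0],0],[[-0.001,0,0.005],[0,0,0],0],[[0,0,0.005],[0,0,0],0],[[0,0,0.005],[0,0,0],0],[[0,0,0.005],[0,0,0],0],[[0,0,0],[0,0,0],0]]'

```text
time: 21.35
tool_pos: [462.8, 76.8, 107.6]
eef_rot: [0.0, 1.0, 0.026, 0.001]
force: [-3.8, 1.0, 10.6]
grip_width: -0.0
gripper_force: 5.4
```

Emit:
drive_tool --increments '[[[0,0,0.003],[0,0,0],0],[[0,0,0.003],[0,0,0],0],[[0,0,0],[0,0,0],0]]'

```text
time: 21.72
tool_pos: [462.9, 76.9, 101.8]
eef_rot: [0.0, 1.0, 0.026, 0.001]
force: [-2.8, -1.3, 11.8]
grip_width: -0.001
gripper_force: 5.7
```

Emit:
drive_tool --increments '[[[0,0,0.002],[0,0,0],0],[[0,0,0],[0,0,0],0]]'

```text
time: 21.98
tool_pos: [463.0, 76.9, 100.9]
eef_rot: [0.0, 1.0, 0.026, 0.001]
force: [-7.2, -0.5, 18.5]
grip_width: 0.004
gripper_force: 9.5
```

Emit:
drive_tool --increments '[[[0,0,0.0005],[0,0,0],0],[[0,0,0],[0,0,0],0]]'

```text
time: 22.22
tool_pos: [463.0, 76.9, 100.8]
eef_rot: [0.0, 1.0, 0.026, 0.001]
force: [-9.3, -0.8, 21.3]
grip_width: 0.002
gripper_force: 11.2
```

Emit:
drive_tool --increments '[[[0,0,-0.008],[0,0,0],0],[[0,0,-0.01],[0,0,0],0],[[0,0,-0.01],[0,0,0],0],[[0,0,-0.01],[0,0,0],0],[[0,0,-0.01],[0,0,0],0],[[0,0,-0.01],[0,0,0],0],[[0,0,-0.015],[0,0,0],0],[[0,0,-0.025],[0,0,0],0],[[0,0,-0.025],[0,0,0],0],[[0,0,0],[0,0,0],0]]'

```text
time: 23.48
tool_pos: [462.8, 76.9, 222.4]
eef_rot: [0.0, 1.0, 0.026, 0.002]
force: [0.5, -0.6, -0.9]
grip_width: 0.001
gripper_force: 0.0
```

```bash
python3 -c "
from h import *
print(ctrl.get_state()['tool_pos'],ctrl.get_state()['force']); wi,sd,tp=wheel(); _,d=ctrl.grab_frame('side')
P,u,v=cloud('side',d); x,y,z=P.T; b=(z>22)&(z<38)&(abs(x-575)<120)&(abs(y-8)<190); print(cv2.minAreaRect(P[b,:2].astype(np.float32)))
for q in ctrl.spot_point('side','lever_pad')[:1]: a=np.round(q['at']).astype(int); print(q, px2w('side',*a,d=d[a[1],a[0]]))
save(cv2.resize(sd[120:320,190:390],(600,600)),'h8.png')"
```

```text
[462.7611436   76.87848871 222.35452352] [ 0.51270021 -0.63086235 -0.93797173]
wrist 298 red [-35.8   1.8] angle 174.1
side 38 red [-35.7   3. ] angle 172.3
top 12 red [-36.1  -3.3] angle -177.8
((579.145751953125, 6.4085235595703125), (161.1331329345703, 294.97613525390625), 3.1442720890045166)
{'at': [249.5, 175.3], 'conf': 0.94} [464.73836032  82.52467493 173.13483203]
```

View pics/h8.png

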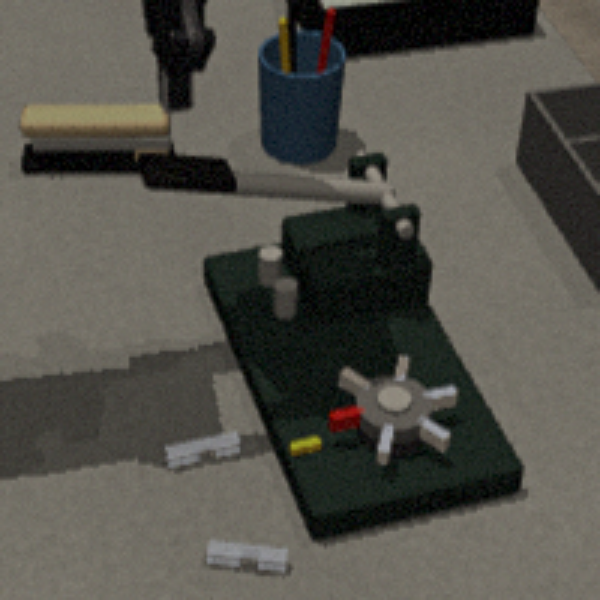

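The lever is back up, with the pad at 173 mm. The red tooth is at the pointer, the punch hasn't moved, and the arm is clear of everything.

```bash
python3 -c "
from rig import ctrl
print(ctrl.hand_in())"
```

```text
the job is handed in; nothing more can be done
None
```

The job is handed in: the red tooth rests at the yellow pointer after two counter-clockwise clicks, the lever was pressed to its stop and rose again, and the punch stayed where it was.

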